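Set the strip-width fence against its stop and clamp it

ROBOT

A 7-joint arm with a two-finger parallel gripper is mounted at the origin on the work surface. World frame = base frame: x ahead of the robot, y to its left, z up, the work surface at z = 0. Lengths are in mm, angles in rad, forces in N, time in s.
With the tool pointing down it reaches from about 425 to 875 mm from the base axis. Payload 8.4 kg.
Tool frame: the origin (TCP) lies at the very end of the fingers, on their centre line; the grasp point (between the pads) lies 19 mm behind it; z points along the fingers, y is the line along which they close (so a half turn about z gives the same grasp; the last joint's range is limited). The gripper opens to 87 mm and grips with 3 to 60 N. Pads are 19 mm wide; open, the fingers measure 117 mm over their backs; the gripper's body (75 mm by 190 mm) begins 51 mm behind the grasp point.
Start: joints at [1.127, 0.333, 0.04, 1.465, -0.013, 1.343, -0.059], TCP at [219.682, -611.72, 184.246] pointing down, gripper open.
Joint ranges: [-2.58, 2.58], [-0.38, 2.09], [-1.3, 1.39], [0.25, 2.4], [-1.5, 4.64], [0.08, 2.09], [-2.65, 2.65]. Speed limits (rad/s): [2.22, 2.22, 2.79, 2.79, 3.14, 3.14, 3.14].

INTERFACE

Orientations are given as a 3x3 rotation matrix whose columns are the frame's x, y, z axes.
In Python, from bench import arm gives the robot as it stands.
- The arm moves only by the shell command python3 -m handwheel 'ROWS' [FORCE]. ROWS is JSON, a list that holds one entry, the list of rows, each a list of 5 numbers: the opening, from -1 (shut) to 1 (fully open), then the shift along the tool's x, y, z in mm, then the turn about the tool's z in rad. A call has 1 to 20 rows; each row is the pose to reach, as a shift and turn from the pose commanded when the call began, along the tool's axes at that moment; what a row does not reach only later rows make up. A row lasts 1/12 s, in which the tool goes at most 41.7 mm and 7.16 degrees, less where a joint would pass 70% of its speed; a pose out of reach is approached as far as the arm can. A call with a gripper value outside its range is refused whole. The fingers move at their own pace and stop on an object; FORCE is the grip in N (left out, the last holds). Time passes only in rows, so rows that repeat a pose let the fingers close. It gives the time, the measured TCP pose, the force, the opening and the grip force at its end, in the units of the state.
- arm.get_obs(): the state, without advancing time (a new reading comes with each control period).
- arm.capture(name): name is "side" or "top" or "wrist"; returns a dict with "pixels" (400x640x3 uint8, red, green, blue), "K" (3x3 intrinsics, pixels), "R" (3x3) and "t" (3): a world point X has camera coordinates R X + t. Camera axes: x right, y down, z forward; pixel columns grow to the right and rows downward; lengths in mm; the calibration is good to about 2 mm. The wrist camera is an equidistant fisheye: a pixel r from the principal point sees the ray r / f radians off the axis. A picture is of the moment at which its call begins. There is no depth.
- arm.job_done(): hands the job in; it is judged then, once.
The state is a dict: "time_s": time; "joint_pos": joint angles; "qd": joint speeds; "joint_efforts": joint torques, N m; "ee_pos": TCP position; "orientation": TCP orientation; "force": force on the tool from outside, world axes, zero at the start; "torque": the same for the moment, N m; "finger_gap": finger opening in mm; "grasp_force": force on a finger pad.
Only numpy, scipy, OpenCV 4.12 (cv2) and the standard library are available. Lean on these libraries where they do the work, as an engineer would, in place of code of your own. Each camera call takes 0.05 s, during which the arm holds its last target. There are 200 camera calls.

TASK

On the white dough-portioning board, slide the slotted aluminium fence up to the red width stop and press it gently but firmly against the stop's face for a moment, without pushing the stop off its setting. Then turn both green-knobbed clamp levers clockwise until they are tight, so that the fence is clamped snug against the stop; leave the other things on the bench alone.

Things in the scene. Friction and masses are not known exactly. Their poses are not given: they have to be found in the camera images.
- board: white plastic jig board, 290 x 290 x 20 mm, fixed to the table. Origin on its underside, 20 mm to +x of the middle; its x axis is the direction in which the fence slides towards the red stop (roughly away from the robot), y to the left, z up. Board top 20 mm above the origin. Two fixed bolts (8 mm) stand at x = -50 mm, y = +70 mm (left) and y = -70 mm (right).
- fence: loose aluminium fence, 0.35-0.6 kg, axes as the board's: wall 12 mm thick (x), 190 mm long (y), 45 mm tall; origin under the wall's middle. From its back (-x) two feet, 8 mm thick, 36 mm wide, reach 125 mm back at y = +-70 mm (104 mm of open board between); a bolt stands in each foot's slot (95 x 11 mm), so it only slides along x. Loose, it slides with 2.5 to 7.5 N of friction, not known beforehand.
- fence_front (a point): point on the middle of the fence wall's front (+x) face, 12.5 mm above the board; this is the spot that meets the stop
- fence_back (a point): point on the middle of the fence wall's back (-x) face, 22.5 mm above the board
- stop_face (a point): middle of the near (-x) face of the red width stop, 12.5 mm above the board: a block 30 (x) x 24 (y) x 25 mm tall on the board's middle line, with a thin pointer to the yellow scale on the left. It marks the wanted fence position. Hold the fence on it with about 7 N more than sliding it takes, for a second (3 to 13 N must reach the stop); beyond about 16 N it slips along +x and its setting is spoilt.
- clamp_left (a joint): angle (rad) of the left clamp lever about its bolt. 0: loose, lever along the board's -x; clockwise from above increases it; at 1.57 it points along the board's +y; hard stop at 1.65. Turns against 4 N at the knob, rising to 6 N when tight; stays where left. It screws its washer down 1.6 mm per rad: the washer meets the foot at about 0.95 rad, tight from 1.45.
- clamp_right (a joint): the same for the right clamp lever; it too points along the board's +y (towards the middle of the board) when tight
- washer_left: brass washer, 26 mm across, 4 mm thick, under the left lever; it sits 1.5 mm above the foot of the fence when the lever is at 0 and presses on the foot when the lever is tight. Origin under its centre, on the bolt's axis.
- washer_right: the same under the right lever
- knob_left (a point): top centre of the upright green knob at the end of the left lever: a cylinder 16 mm across and 40 mm tall, its top about 81 mm above the table (61 mm above the board top), 65 mm from the bolt's axis; the black lever bar (12 mm wide, 9 mm thick) joins it at its foot, so that the upper 30 mm is free to grip or push
- knob_right (a point): the same for the right lever
- bolt_left (a point): axis of the left bolt, at the height of the board top
- bolt_right (a point): axis of the right bolt, at the height of the board top
- cutter: thin steel ring cutter, 40 mm across, 30 mm tall, standing on the far right part of the jig board; origin under its centre
- bowl: steel mixing bowl, 170 mm across, 75 mm tall, on the table to the right; origin under its centre
- jug: clear plastic measuring jug, 100 mm across, 130 mm tall, on the table to the right; origin under its centre
- brush: pastry brush lying on the table along the left edge of the board; origin under its middle
- spatula: spatula lying on the table along the right edge of the board; origin under its middle
- jar: jar, 70 mm across, 100 mm tall, on the table at the far right; origin under its centre
- scraper: steel dough scraper with a green round grip, about 85 x 110 mm, lying on the table at the far left; origin under its middle
- stop: the red width stop itself; origin on the board top under the middle of its near (-x) face, axes as the board's
Mind the look-alikes: they are no part of the job. Several things have the shape of the fence; the one meant has the colours described above.

How it is judged (in metres and radians):
On the way, in this order (a step that is already met when the one before it is completed fails the run):
1. the fence is pressed against the red stop with 3 to 13 N, the stop still within 2 mm of its setting (x of fence_front in the frame of stop_face between -0.002 and 0.002 m and contact force between fence and stop between 3 and 13 N and distance of stop_face from where it was at the start of the episode below 0.002 m), for 0.3 s.
2. both clamp levers are tight (value of joint each of clamp_left, clamp_right above 1.4 rad and contact force between each of washer_left, washer_right and fence above 4 N), for 0.2 s.
At the end, for the whole second after the job is handed in: The fence front is within 2 mm of the stop's face, the stop within 2 mm of where it was, both levers are beyond 1.4 rad with their washers pressing on the fence with more than 4 N, everything still and let go (all of step 2 and x of fence_front in the frame of stop_face between -0.002 and 0.002 m and distance of stop_face from where it was at the start of the episode below 0.002 m and linear speed of fence below 0.01 m/s); the robot touches nothing.
It fails at once if the red stop is pushed more than 2 mm off its setting (not (distance of stop_face from where it was at the start of the episode below 0.002 m)).
It fails at once if the clamps are tightened before the fence has come near the stop (x of fence_front in the frame of stop_face below -0.004 m and value of joint any of clamp_left, clamp_right above 1.2 rad).
It fails at once if another thing is moved more than 30 mm (distance of any of cutter, bowl, jug, brush, spatula, jar, scraper from where it was at the start of the episode above 0.03 m).
It also fails if it takes over 72 s, if anything falls off the work surface, if the arm or the gripper's body presses on something with over 40 N, if the wrist force passes 120 N, or if a joint passes its speed limit or range.

## Working session

There is one attempt and no reset: what is moved stays moved. The work goes in short steps, Python scripts to look and compute and a shell command to move; the robot and the scene stay as the last step left them, time stands still between calls to the robot, and variables do not carry over. Pictures are saved under pics/ and viewed, at most 10 in all, crops included, and the job is handed in when it is done.

```bash
mkdir -p pics; ls
python3 - <<'E'
from bench import arm
import cv2,numpy as np
o=arm.get_obs();print(o)
for n in("top","side"):
    c=arm.capture(n);cv2.imwrite(f"pics/{n}0.png",c["pixels"][:,:,::-1]);print(n,c["K"],c["R"],c["t"])
E
```

```text
pics
{'time_s': 0.0, 'joint_pos': array([ 1.12677466,  0.33392212,  0.03988945,  1.46627439, -0.01338356,
        1.34329148, -0.05849843]), 'qd': array([ 0.00031216,  0.00169154, -0.00139132, -0.00194366,  0.00140702,
       -0.00149038,  0.00039923]), 'joint_efforts': array([ 2.81481116e-04, -6.56359577e+01,  1.33525752e+00, -4.03799379e+01,
       -5.97988022e-02,  4.46854904e-02,  1.54637492e-04]), 'ee_pos': array([ 219.49187663, -611.25567637,  183.3507732 ]), 'orientation': array([[ 9.41144752e-01,  3.38003111e-01, -6.73329770e-04],
       [ 3.38003756e-01, -9.41143591e-01,  1.48386390e-03],
       [-1.32149383e-04, -1.62411871e-03, -9.99998672e-01]]), 'force': array([ 0.696507  , -0.70373113, -0.20073057]), 'torque': array([ 0.02411493,  0.03864332, -0.04262312]), 'grasp_force': 0.0, 'finger_gap': 86.96556986916822}
top [[488.83666909   0.         318.6626737 ]
 [  0.         488.83666909 210.08122523]
 [  0.           0.           1.        ]] [[-0.01563238 -0.99973758 -0.01674538]
 [-0.98624414  0.01817326 -0.1642931 ]
 [ 0.16455431  0.01394674 -0.98626942]] [ -92.40909362  537.31964312 1312.89354563]
side [[488.49392873   0.         310.67068902]
 [  0.         488.49392873 188.36673149]
 [  0.           0.           1.        ]] [[-0.93655444 -0.35038354  0.00985711]
 [-0.26477785  0.68874842 -0.67492096]
 [ 0.22969213 -0.63471016 -0.73782419]] [ 458.63733554  270.30860799 1218.74083704]
```

View pics/top0.png

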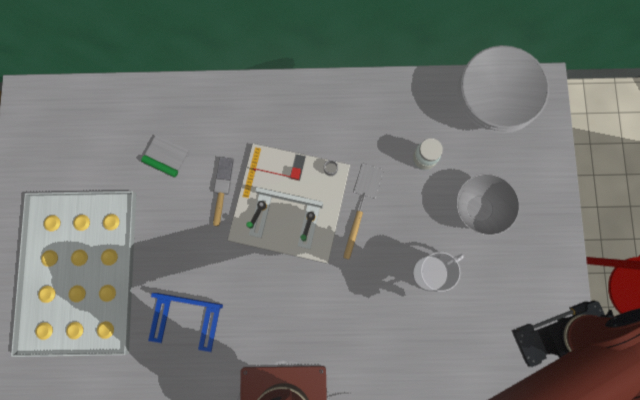

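View pics/side0.png

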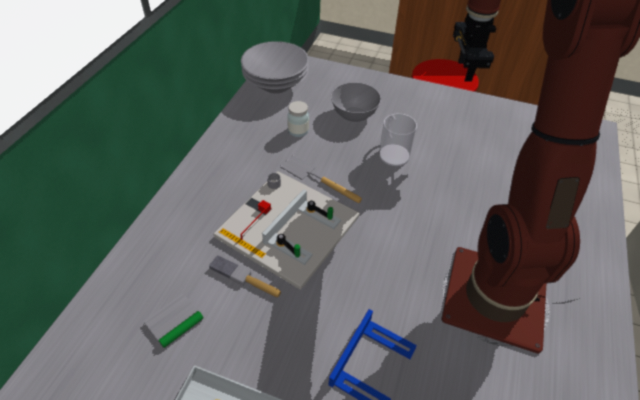

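The top view shows the board with corners near (252,144), (350,163), (328,263) and (229,240). The red stop is at (296,173), the fence wall runs (256,189)-(322,206), and the knobs are at (250,224) and (304,237). The blue fence look-alike is off to the left.

```bash
cat > h.py <<'E'
import numpy as np,cv2
from bench import arm
def ray(c,px):
    K,R,t=map(np.asarray,(c["K"],c["R"],c["t"]))
    d=np.array([(px[0]-K[0,2])/K[0,0],(px[1]-K[1,2])/K[1,1],1.])
    return -R.T@t, R.T@d
def fray(c,px):
    K,R,t=map(np.asarray,(c["K"],c["R"],c["t"]))
    v=np.array([(px[0]-K[0,2])/K[0,0],(px[1]-K[1,2])/K[1,1]]);a=np.hypot(*v)
    return -R.T@t, R.T@np.r_[v*np.sinc(a/np.pi),np.cos(a)]
def onz(r,z): o,d=r; return o+d*(z-o[2])/d[2]
def tri(r1,r2):
    A=np.c_[r1[1],-r2[1]];s=np.linalg.lstsq(A,r2[0]-r1[0],rcond=None)[0]
    p,q=r1[0]+s[0]*r1[1],r2[0]+s[1]*r2[1];return (p+q)/2,np.linalg.norm(p-q)
def blobs(img,lo,hi,amin=8):
    m=cv2.inRange(cv2.cvtColor(img,cv2.COLOR_RGB2HSV),lo,hi)
    n,l,s,c=cv2.connectedComponentsWithStats(m)
    return [(s[i,4],c[i].round(1),s[i,:4]) for i in range(1,n) if s[i,4]>=amin]
G=((50,120,40),(75,255,255));RED=((0,170,120),(6,255,255))
E
python3 - <<'E'
from h import *
T=arm.capture("top");S=arm.capture("side")
for n,c in(("top",T),("side",S)):
    print(n,"G",[b for b in blobs(c["pixels"],*G) if b[0]<300]);print("R",[b for b in blobs(c["pixels"],*RED) if b[0]<200])
P=[onz(ray(T,p),20) for p in((252,144),(350,163),(328,263),(229,240))]
print(np.round(P,1),[np.linalg.norm(P[i]-P[i-1]).round() for i in range(4)])
ctr=np.mean(P,0);x=(P[0]+P[1]-P[2]-P[3]);x/=np.linalg.norm(x);y=np.array([-x[1],x[0],0])
o=ctr+20*x;print("yaw",np.arctan2(x[1],x[0]),"org",o)
for s in(1,-1):
    b=o-50*x+s*70*y;print("bolt",b,"knob",b-65*x)
f=[onz(ray(T,p),65) for p in((256,189),(322,206))];print("fence",f,[(q-o)@x for q in f])
print("stop",onz(ray(T,(296,173)),45),(onz(ray(T,(296,173)),45)-o)@x)
for a in((250,224),(304,237)):print("knobtop",onz(ray(T,a),70))
E
```

```text
top G [(np.int32(151), array([316.2,   4.8]), array([296,   0,  40,  15], dtype=int32)), (np.int32(13), array([306.6,   0.7]), array([304,   0,   6,   3], dtype=int32)), (np.int32(21), array([433.9,   4.1]), array([429,   2,  10,   6], dtype=int32)), (np.int32(12), array([458.6,   5. ]), array([456,   4,   6,   4], dtype=int32)), (np.int32(8), array([496.4,   9. ]), array([495,   7,   4,   6], dtype=int32)), (np.int32(8), array([331.9,  10.4]), array([330,   9,   5,   4], dtype=int32)), (np.int32(10), array([443.9,  10.3]), array([442,   8,   5,   5], dtype=int32)), (np.int32(9), array([212.2,  12.4]), array([211,  10,   3,   6], dtype=int32)), (np.int32(51), array([315.6,  18. ]), array([308,  12,  17,  12], dtype=int32)), (np.int32(8), array([216.8,  17.6]), array([215,  15,   5,   6], dtype=int32)), (np.int32(8), array([304.9,  17.5]), array([304,  15,   3,   6], dtype=int32)), (np.int32(24), array([222.1,  20.8]), array([216,  16,  12,  10], dtype=int32)), (np.int32(11), array([367.9,  18. ]), array([366,  16,   5,   5], dtype=int32)), (np.int32(25), array([355.2,  22.7]), array(
[... 2381 characters left out ...]
 ]
 [ 459.2  151.6   20. ]] [np.float64(285.0), np.float64(289.0), np.float64(293.0), np.float64(285.0)]
yaw -0.22912578055430444 org [584.86140219 -23.93949015  20.        ]
bolt [552.06697262  55.58739454  20.        ] knob [488.76572647  70.35060004  20.        ]
bolt [520.26929924 -80.753751    20.        ] knob [456.96805309 -65.99054551  20.        ]
fence [array([594.19893729,  69.96963327,  65.        ]), array([ 543.25297856, -111.14432676,   65.        ])] [np.float64(-12.235724305704233), np.float64(-20.714494504997315)]
stop [642.24185928 -39.5300724   45.        ] 59.421867812996695
knobtop [496.41684767  85.03494234  70.        ]
knobtop [458.41020419 -61.21689127  70.        ]
```

```bash
python3 -m handwheel '[[[-1,0,0,-100,0],[-1,0,0,-117,0],[-1,501,-448,-117,0.57],[-1,501,-448,-117,0.57],[-1,501,-448,-117,0.57],[-1,501,-448,-117,0.57],[-1,501,-448,-117,0.57],[-1,501,-448,-117,0.57],[-1,501,-448,-117,0.57],[-1,501,-448,-117,0.57],[-1,501,-448,-117,0.57],[-1,501,-448,-117,0.57],[-1,501,-448,-117,0.57],[-1,501,-448,-117,0.57],[-1,501,-448,-117,0.57],[-1,501,-448,-117,0.57],[-1,501,-448,-117,0.57],[-1,501,-448,-117,0.57],[-1,501,-448,-117,0.57],[-1,501,-448,-117,0.57]]]' 20
python3 -m handwheel '[[[-1,0,0,0,0],[-1,0,0,0,0],[-1,0,0,0,0]]]'
python3 - <<'E'
from h import *
o=arm.get_obs();print(o["ee_pos"],o["orientation"][:,0],o["joint_pos"],o["time_s"])
c=arm.capture("wrist");cv2.imwrite("pics/w1.png",c["pixels"][:,:,::-1]);print(c["K"])
E
```

```text
time_s: 1.87
ee_pos: [540.6, -16.3, 301.0]
orientation: [[0.976, -0.217, -0.0], [-0.217, -0.976, 0.002], [-0.001, -0.002, -1.0]]
force: [-0.3, -0.4, -0.4]
finger_gap: 0.6
grasp_force: 0.0
time_s: 2.12
ee_pos: [539.4, -22.5, 301.2]
orientation: [[0.974, -0.226, -0.0], [-0.226, -0.974, -0.001], [-0.0, 0.001, -1.0]]
force: [0.4, -0.2, 0.1]
finger_gap: 1.0
grasp_force: 0.0
[539.3627309  -22.46021684 301.1696743 ] [ 9.74203086e-01 -2.25673011e-01 -1.99346749e-04] [ 0.40474389  0.10226555 -0.48425792  1.51854994  0.04810529  1.53288609
 -1.87763161] 2.1167
[[309.70691629   0.         319.00138435]
 [  0.         309.70691629 201.23851659]
 [  0.           0.           1.        ]]
```

View pics/w1.png

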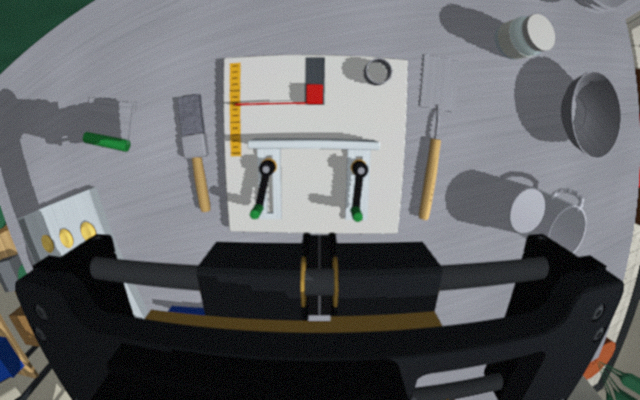

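The wrist view shows the board (222,58)-(408,58)-(401,232)-(230,231), the stop's red part at (314,94), and the fence wall front edge at row ~142. The lever pivots are at (267,170) and (359,171), with knobs at (257,211) and (357,214). The left lever is already turned a little.

```bash
cat > m.py <<'E'
from h import *
c=arm.capture("wrist");I=c["pixels"]
P=[onz(fray(c,p),20) for p in((222.5,58.5),(408,59),(401,232.5),(230,231.5))]
print("sides",[np.linalg.norm(P[i]-P[i-1]).round() for i in range(4)])
ctr=np.mean(P,0);x=(P[0]+P[1]-P[2]-P[3]);x/=np.linalg.norm(x);y=np.array([-x[1],x[0],0]);o=ctr+20*x
print("yaw",np.arctan2(x[1],x[0]),"org",o)
B=lambda q:np.round([(q-o)@x,(q-o)@y],1)
for s in(1,-1):print("bolt",o-50*x+s*70*y)
for p in((267,170),(359,171)):print("pivot z50",B(onz(fray(c,p),50)))
for b in blobs(I,*G):
    if 240<b[1][0]<380 and 180<b[1][1]<230:print("knob",b,onz(fray(c,b[1]),70),B(onz(fray(c,b[1]),70)))
for b in blobs(I,*RED):
    if 290<b[1][0]<330 and b[1][1]<110:print("red",b)
print("stop bottom edge z20",B(onz(fray(c,(315,104.5)),20)),"top edge z45",B(onz(fray(c,(315,104.5)),45)))
print("fence top edges z65",B(onz(fray(c,(315,142)),65)),B(onz(fray(c,(315,150)),65)),[B(onz(fray(c,p),65)) for p in((249,145),(380,145))])
E
python3 m.py
python3 - <<'E'
import cv2
i=cv2.imread("pics/w1.png")[40:245,210:420];cv2.imwrite("pics/w1c.png",cv2.resize(i,None,fx=2.9,fy=2.9,interpolation=cv2.INTER_CUBIC))
E
```

```text
sides [np.float64(288.0), np.float64(291.0), np.float64(288.0), np.float64(294.0)]
yaw -0.22798625691479527 org [585.36468466 -27.93108397  20.        ]
bolt [552.47965363  51.55837907  20.        ]
bolt [520.83736482 -84.81891214  20.        ]
pivot z50 [-51.8  71.4]
pivot z50 [-53.5 -65.8]
knob (np.int32(111), array([256.4, 210.9]), array([251, 204,  12,  15], dtype=int32)) [498.27573881  81.19509433  70.        ] [-109.5   86.6]
knob (np.int32(106), array([356.5, 213.5]), array([352, 206,  10,  15], dtype=int32)) [461.00187664 -62.30744876  70.        ] [-113.4  -61.6]
red (np.int32(298), array([314.2,  93.9]), array([305,  84,  18,  20], dtype=int32))
stop bottom edge z20 [45.1 -0.1] top edge z45 [44.3 -0.5]
fence top edges z65 [-9.3 -0.7] [-20.7  -0.6] [array([-12.2,  94. ]), array([-12.5, -93.3])]
```

View pics/w1c.png

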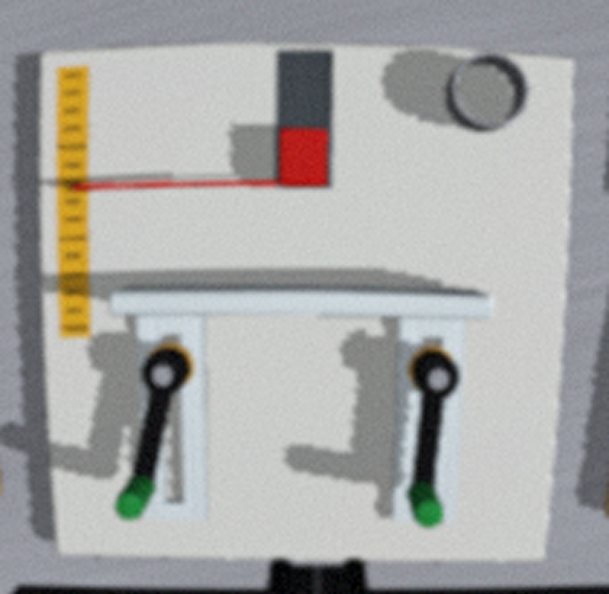

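The crop confirms the fence wall at board x ≈ -21..-9, the stop face at ≈ 45, and clear board behind the wall's middle. I'll lower the closed fingers behind the wall.

```bash
python3 -m handwheel '[[[-1,1,-5,0,0],[-1,1,-5,150,0],[-1,1,-5,200,0],[-1,1,-5,240,0],[-1,1,-5,268,0],[-1,1,-5,268,0],[-1,1,-5,268,0],[-1,1,-5,268,0],[-1,1,-5,268,0],[-1,1,-5,268,0],[-1,1,-5,268,0],[-1,1,-5,268,0]]]'
python3 -m handwheel '[[[-1,2,0,0,0],[-1,4,0,0,0],[-1,6,0,0,0],[-1,8,0,0,0],[-1,10,0,0,0],[-1,12,0,0,0],[-1,14,0,0,0],[-1,16,0,0,0],[-1,18,0,0,0],[-1,20,0,0,0],[-1,22,0,0,0],[-1,24,0,0,0],[-1,26,0,0,0],[-1,28,0,0,0],[-1,30,0,0,0]]]'
```

```text
time_s: 3.22
ee_pos: [543.7, -16.1, 35.6]
orientation: [[0.975, -0.224, 0.004], [-0.224, -0.975, -0.0], [0.004, -0.001, -1.0]]
force: [0.7, 0.4, 0.8]
finger_gap: 0.4
grasp_force: 0.0
time_s: 4.47
ee_pos: [571.3, -22.9, 33.3]
orientation: [[0.975, -0.223, -0.0], [-0.223, -0.975, 0.0], [-0.0, -0.0, -1.0]]
force: [0.2, 0.7, -0.5]
finger_gap: 0.6
grasp_force: 0.0
```

Run:
```python
from h import *
o=arm.get_obs();print(o["ee_pos"],o["force"])
c=arm.capture("wrist");cv2.imwrite("pics/w2.png",c["pixels"][:,:,::-1])
```

```text
[571.30604153 -22.87930579  33.26013992] [ 0.15161939  0.67569512 -0.48904621]
```

View pics/w2.png

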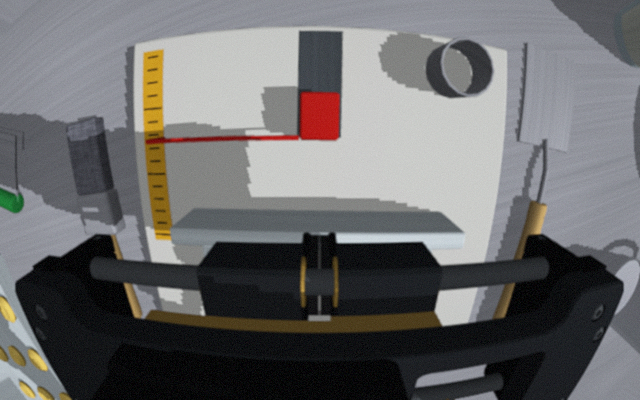

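Run:
```python
from h import *
c=arm.capture("wrist")
x=np.array([np.cos(-.228),np.sin(-.228),0]);y=np.array([-x[1],x[0],0]);o=np.array([585.4,-27.9,20])
B=lambda q:np.round([(q-o)@x,(q-o)@y],1)
for p,z in(((318,210),20),((318,232),65),((400,234),65),((400,247),65),((320,139),45),((320,139),20),((318,234),33)):print(p,z,B(onz(fray(c,p),z)))
ob=arm.get_obs();print("tcp",B(ob["ee_pos"]))
```

```text
(318, 210) 20 [-6.8  1. ]
(318, 232) 65 [-5.9  0.8]
(400, 234) 65 [ -7.6 -48.4]
(400, 247) 65 [-16.2 -49.2]
(320, 139) 45 [46.3 -0.2]
(320, 139) 20 [44.3 -0.3]
(318, 234) 33 [-20.2   0.9]
tcp [-14.7   1.7]
```

Run:
```python
from h import *
c=arm.capture("wrist");s=arm.capture("side");t=arm.capture("top")
a=cv2.resize(c["pixels"][200:270,270:370],(400,280),interpolation=2)
b=cv2.resize(s["pixels"][150:290,200:370],(400,329),interpolation=2)
d=cv2.resize(t["pixels"][130:270,220:360],(400,400),interpolation=2)
im=np.zeros((610,800,3),np.uint8);im[:280,:400]=a;im[280:609,:400]=b;im[:400,400:]=d
cv2.imwrite("pics/c3.png",im[:600,:,::-1])
cv2.imwrite("pics/side3.png",s["pixels"][:,:,::-1])
```

```text
(no output)
```

View pics/c3.png

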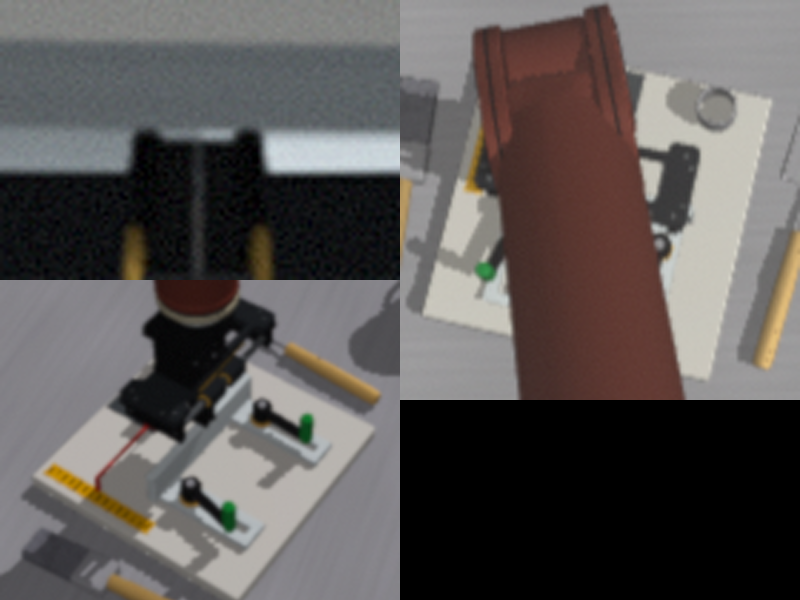

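Run:
```python
from h import *
c=arm.capture("wrist");K,R,t=map(np.asarray,(c["K"],c["R"],c["t"]))
ob=arm.get_obs();M=ob["orientation"];p=ob["ee_pos"]
print("cam in tool",M.T@(-R.T@t-p),"cam axis in tool",M.T@R[2])
def proj(X):
    q=R@X+t;a=np.arccos(q[2]/np.linalg.norm(q));return (K[:2,2]+K[0,0]*a*q[:2]/np.hypot(*q[:2])).round(1)
for d in((0,0,0),(9.5,0,0),(-9.5,0,0),(0,0,-19),(0,0,-32),(9.5,0,-32),(9.5,15,-32),(9.5,15,0)):print(d,proj(p+M@np.array(d,float)))
```

```text
cam in tool [  75.90928372    1.69036064 -200.1506546 ] cam axis in tool [-0.27720854 -0.00102203  0.96080923]
(0, 0, 0) [316.9 226.5]
(9.5, 0, 0) [316.8 213.5]
(-9.5, 0, 0) [316.9 239.2]
(0, 0, -19) [316.6 237.1]
(0, 0, -32) [316.5 245.6]
(9.5, 0, -32) [316.4 230.7]
(9.5, 15, -32) [342.1 230.7]
(9.5, 15, 0) [338.8 213.4]
```

```bash
python3 -m handwheel '[[[-1,1,0,0,0],[-1,2,0,0,0],[-1,3,0,0,0],[-1,4,0,0,0],[-1,5,0,0,0],[-1,5,0,0,0]]]'; python3 -m handwheel '[[[-1,1,0,0,0],[-1,2,0,0,0],[-1,3,0,0,0],[-1,4,0,0,0],[-1,5,0,0,0]]]'; python3 -m handwheel '[[[-1,0,0,0,0],[-1,0,0,0,0],[-1,0,0,0,0]]]'
python3 - <<'E'
from h import *
c=arm.capture("wrist");cv2.imwrite("pics/w4.png",c["pixels"][:,:,::-1])
I=c["pixels"]
print(I[130:260:2,400].mean(1).round().astype(int));print(I[130:260:2,318].mean(1).round().astype(int))
E
```

```text
time_s: 5.27
ee_pos: [576.2, -24.0, 33.3]
orientation: [[0.975, -0.223, 0.0], [-0.223, -0.975, 0.0], [0.0, -0.0, -1.0]]
force: [0.6, 0.2, -0.6]
finger_gap: 0.8
grasp_force: 0.0
time_s: 5.68
ee_pos: [581.0, -25.1, 33.3]
orientation: [[0.975, -0.223, -0.0], [-0.223, -0.975, 0.0], [-0.0, -0.0, -1.0]]
force: [-0.5, 0.2, 0.1]
finger_gap: 0.2
grasp_force: 0.0
time_s: 5.93
ee_pos: [580.8, -25.0, 33.2]
orientation: [[0.975, -0.223, -0.0], [-0.223, -0.975, 0.0], [-0.0, -0.0, -1.0]]
force: [-0.5, -0.1, -0.3]
finger_gap: 0.5
grasp_force: 0.0
[201 209 203 206 204 204 205 203 201 203 203 208 209 204 208 204 206 205
 201 205 204 202 203 202 203 203 208 202 203 208 204 203 205 203 204 202
 201 207 206 206 203 204 203 154 134 133 130 108  94  96  95  92  90  95
  98  95  46  10  15  15  21   8   9  22  26]
[ 73  81  79  75  83  73  74  83  75  84  78  73  80 167 207 203 202 201
 204 202 204 200 202 201 208 202 204 201 205 206 203 203 201 203 203 203
 205 204 205 205 163 134 128 133 131 132 123 102  94  96  99  98  75  28
  20  32  25  26  31  38  29  31  28  30  29]
```

View pics/w4.png

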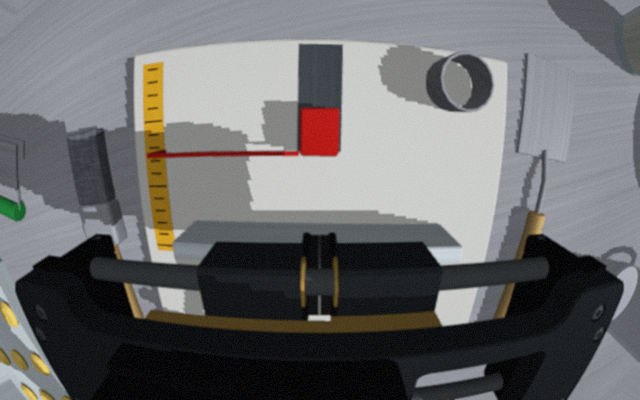

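No contact while advancing, the fence hasn't moved, and the fingertips are drawn over the wall. So the real fingertips seem to be higher than the reported TCP. I'll back off behind the wall and check how the tips look when open and when shut.

```bash
python3 -m handwheel '[[[-1,0,0,-30,0],[-1,0,0,-60,0],[-1,-30,0,-60,0],[-1,-40,0,-60,0],[-1,-40,0,-60,0],[-1,-40,0,-60,0]]]'
cat > f.py <<'E'
from h import *
import sys
c=arm.capture("wrist");I=c["pixels"]
s=arm.capture("side")["pixels"]
im=np.zeros((600,800,3),np.uint8);im[:300,:800]=cv2.resize(I[200:350,120:520],(800,300));im[300:,:400]=cv2.resize(s[110:260,220:420],(400,300),interpolation=2)
np.save(sys.argv[1],im);print(arm.get_obs()["finger_gap"])
E
python3 f.py a.npy
python3 -m handwheel '[[[1,0,0,0,0],[1,0,0,0,0],[1,0,0,0,0],[1,0,0,0,0],[1,0,0,0,0],[1,0,0,0,0],[1,0,0,0,0],[1,0,0,0,0]]]'
python3 f.py b.npy
python3 - <<'E'
import numpy as np,cv2
a=np.load("a.npy");b=np.load("b.npy")
im=np.vstack([a[:300,:],b[:300,:]]);im[200:300,:200]=0
cv2.imwrite("pics/ab.png",im[:,:,::-1])
E
```

```text
time_s: 6.48
ee_pos: [541.7, -16.4, 93.1]
orientation: [[0.975, -0.223, 0.0], [-0.223, -0.975, -0.001], [0.0, 0.001, -1.0]]
force: [0.4, -0.6, 0.6]
finger_gap: 0.8
grasp_force: 0.0
0.3853756119741606
time_s: 7.25
ee_pos: [541.9, -16.1, 93.3]
orientation: [[0.975, -0.223, 0.0], [-0.223, -0.975, 0.0], [0.0, -0.0, -1.0]]
force: [0.0, -0.1, 0.3]
finger_gap: 45.7
grasp_force: 0.0
53.95897417624891
```

View pics/ab.png

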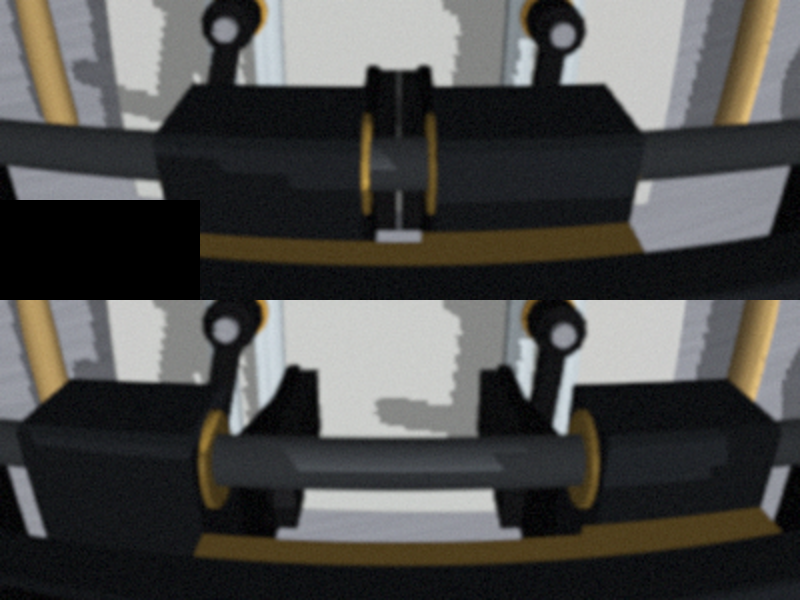

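The front of the fingers shows at row ~234 both shut and open, so their length does not change with opening. I'll probe the open board with shut fingers to find where the tip really is.

```bash
python3 -m handwheel '[[[-1,0,0,20,0],[-1,0,0,40,0],[-1,0,0,60,0],[-1,0,0,60,0],[-1,0,0,60,0],[-1,0,0,60,0],[-1,0,0,60,0],[-1,0,0,60,0],[-1,0,0,60,0],[-1,0,0,60,0],[-1,0,0,60,0]]]' | grep -E "pos|force"
for i in 1 2 3; do python3 -m handwheel '[[[-1,0,0,2,0],[-1,0,0,4,0],[-1,0,0,4,0]]]' | grep -E "pos|force:"; done
```

```text
ee_pos: [542.1, -16.1, 33.6]
force: [0.3, 0.2, 0.0]
grasp_force: 0.0
ee_pos: [541.5, -16.1, 28.7]
force: [0.0, 0.0, -0.4]
grasp_force: 0.0
ee_pos: [541.6, -16.1, 24.7]
force: [-0.1, 0.5, -0.2]
grasp_force: 0.0
ee_pos: [541.6, -16.1, 20.8]
force: [-0.5, -0.6, -0.8]
grasp_force: 0.0
```

```bash
for i in 1 2 ; do python3 -m handwheel '[[[-1,0,0,1,0],[-1,0,0,2,0],[-1,0,0,2,0]]]' | grep -E "pos|force:"; done
python3 f.py c.npy
python3 - <<'E'
from h import *
s=arm.capture("side");p=arm.get_obs()["ee_pos"];K,R,t=map(np.asarray,(s["K"],s["R"],s["t"]))
I=s["pixels"].copy();I=cv2.resize(I[130:290,200:400],(800,640),interpolation=2)
for d in(0,20,40,60,80):
    q=K@(R@(p+[0,0,d])+t);u=(q[:2]/q[2]-[200,130])*4;cv2.circle(I,tuple(int(v) for v in u),3,(255,255,0),-1)
x=np.array([np.cos(-.228),np.sin(-.228),0]);o=np.array([585.4,-27.9,20])
for e in(-9,-21):
    q=K@(R@(o+e*x+[0,0,45])+t);u=(q[:2]/q[2]-[200,130])*4;cv2.circle(I,tuple(int(v) for v in u),3,(255,0,255),-1)
cv2.imwrite("pics/s5.png",I[20:620,:,::-1])
E
```

```text
ee_pos: [541.7, -16.1, 19.1]
force: [-0.5, 0.1, 0.0]
grasp_force: 0.0
ee_pos: [541.8, -16.1, 17.1]
force: [0.2, -0.0, -1.2]
grasp_force: 0.0
0.5323086339486703
```

View pics/s5.png

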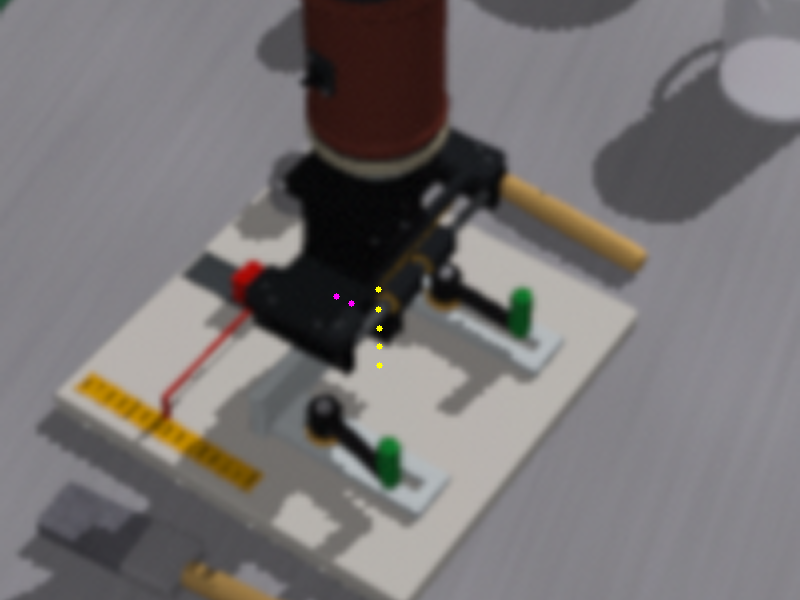

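The side view shows the finger ends about 38 mm above the reported TCP, at the third yellow dot. The real tip is therefore ≈ TCP z + 38, and the earlier pass went over the wall. I'll lower to TCP z ≈ 7, so the tip is ≈ 45 and overlaps the 65 mm wall top, and push from here.

```bash
python3 -m handwheel '[[[-1,0,0,5,0],[-1,0,0,10,0],[-1,0,0,10,0],[-1,3,0,10,0],[-1,6,0,10,0],[-1,9,0,10,0],[-1,11,0,10,0],[-1,13,0,10,0],[-1,15,0,10,0],[-1,17,0,10,0],[-1,19,0,10,0],[-1,21,0,10,0]]]' | grep -E "pos|force:"
for i in 1 2 3 ; do python3 -m handwheel '[[[-1,1.5,0,0,0],[-1,3,0,0,0],[-1,4.5,0,0,0]]]' | grep -E "pos|force:"; done
```

```text
ee_pos: [562.0, -20.7, 7.1]
force: [-1.7, 0.8, -0.3]
grasp_force: 0.9
ee_pos: [566.8, -21.8, 7.1]
force: [-1.9, -0.1, 0.1]
grasp_force: 0.9
ee_pos: [571.2, -22.9, 7.2]
force: [-1.5, -0.3, -1.1]
grasp_force: 0.8
ee_pos: [575.6, -23.9, 7.2]
force: [-1.6, 0.5, -1.3]
grasp_force: 0.7
```

```bash
cat > g.py <<'E'
from h import *
c=arm.capture("wrist");g=c["pixels"].mean(2);ob=arm.get_obs()
x=np.array([np.cos(-.228),np.sin(-.228),0]);y=np.array([-x[1],x[0],0]);o=np.array([585.4,-27.9,20])
B=lambda q:np.round([(q-o)@x,(q-o)@y],1)
hsv=cv2.cvtColor(c["pixels"],cv2.COLOR_RGB2HSV);m=cv2.inRange(hsv,(0,150,60),(8,255,255))[:,310:330].sum(1)
r=np.where(m>255*12)[0].max();print("stop row",r,B(onz(fray(c,(320,r+.5)),20)),B(onz(fray(c,(320,r+.5)),45)))
for u in(370,400,430):
    col=g[60:260,u-1:u+2].mean(1);k=np.where((col[:-6]>180)&(col[6:]<165))[0]
    if len(k):e=k[0]+60+4;print("fence edge",u,e,B(onz(fray(c,(u,e)),20)))
print("tcp",B(ob["ee_pos"]),ob["force"]@x,ob["time_s"])
E
python3 g.py
```

```text
stop row 151 [42.8 -0.2] [45.9 -0.2]
fence edge 370 183 [ 23.4 -31.6]
fence edge 400 187 [ 21.  -51.2]
fence edge 430 193 [ 17.2 -72.2]
tcp [-10.1   1.8] -1.2729586294964375 11.4667
```

Run:
```python
from h import *
c=arm.capture("wrist");g=c["pixels"].mean(2)
for u in(260,290,340,370,400,430,445):print(u,g[150:246:3,u-2:u+3].mean(1).astype(int))
```

```text
260 [ 48  98 131 132 130 130 131 132 131 131 129 130 134 130 132 132 131 104
  92  93  96  96  93  94  96 123 130 134 137 138 132  41]
290 [ 46 154 203 201 202 203 201 202 203 202 202 198 131 132 132 129 132 104
  94  95  97  96  93  93 100 124 129 135 138 138 136  56]
340 [130 182 203 202 202 202 202 203 201 201 201 200 129 133 132 132 134 105
  95  97  97  97  97  97  96 125 134 134 137 137 136  58]
370 [203 201 202 202 201 203 203 201 202 203 203 202 131 130 134 130 135 105
  95  94  97  96  95  96  97 129 140 135 139 135 135  49]
400 [202 201 202 202 203 201 202 202 203 203 203 202 203 145 132 131 133 104
  93  94  94  95  98  96 101 182 214 210 213 212 207  29]
430 [201 202 201 202 202 201 202 203 200 201 203 203 202 201 204 147 131 106
  93  96  92  95  95  92 110 189 212 211 211 208 207 166]
445 [202 202 202 201 200 202 200 202 201 202 203 201 202 201 202 203 167 103
  94  94  94  94  95  92 116 192 210 209 211 208 204 196]
```

```bash
python3 - <<'E'
s=open('g.py').read()
i=s.index("for u in");j=s.index("print(\"tcp\"")
s=s[:i]+'''for u in(340,400):
    col=g[150:260,u-2:u+3].mean(1);e=np.where(col<116)[0][0]+150;f=e+np.where(col[e-150+5:]>112)[0][0]+5
    print("front bottom",e,B(onz(fray(c,(u,e)),20)),"top",f,B(onz(fray(c,(u,f)),65)))
'''+s[j:]
open('g.py','w').write(s)
E
python3 g.py
```

```text
stop row 151 [43.1 -0.2] [46.1 -0.1]
front bottom 201 [ 11.9 -12.9] top 224 [ 13. -10.]
front bottom 201 [ 12.  -51.9] top 223 [ 13.4 -40.3]
tcp [-10.1   1.8] 0.4866879795921313 11.5667
```

```bash
python3 -m handwheel '[[[-1,1.5,0,0,0],[-1,3,0,0,0],[-1,4.5,0,0,0],[-1,6,0,0,0],[-1,7.5,0,0,0],[-1,9,0,0,0],[-1,10.5,0,0,0],[-1,12,0,0,0],[-1,13.5,0,0,0],[-1,15,0,0,0],[-1,16.5,0,0,0],[-1,18,0,0,0]]]' | grep -E "pos|force:"
python3 -m handwheel '[[[-1,1.5,0,0,0],[-1,3,0,0,0],[-1,4.5,0,0,0],[-1,6,0,0,0],[-1,7.5,0,0,0]]]' | grep -E "pos|force:"; python3 g.py
```

```text
ee_pos: [593.2, -27.9, 7.2]
force: [-3.9, 0.3, 2.5]
grasp_force: 1.8
ee_pos: [600.5, -29.5, 7.3]
force: [-2.5, 0.7, 0.5]
grasp_force: 1.2
stop row 197 [39.4 -0.2] [46.2 -0.1]
front bottom 150 [ 69.3 -12.3] top 196 [52.5 -9.6]
front bottom 201 [ 37.2 -51.8] top 223 [ 38.7 -40.2]
tcp [15.4  1.8] -1.9630267326225064 13.0333
```

```bash
python3 -m handwheel '[[[-1,1,0,0,0],[-1,2,0,0,0],[-1,3,0,0,0],[-1,3.5,0,0,0],[-1,4,0,0,0]]]' | grep -E "pos|force:"
for i in 1 2 3; do python3 -m handwheel '[[[-1,0.25,0,0,0],[-1,0.5,0,0,0]]]' | grep -E "pos|force:"; done
```

```text
ee_pos: [604.2, -30.3, 7.3]
force: [-4.9, 0.5, 3.6]
grasp_force: 2.6
ee_pos: [604.7, -30.5, 7.3]
force: [-5.6, 0.4, 3.4]
grasp_force: 2.3
ee_pos: [605.3, -30.6, 7.3]
force: [-4.9, 1.1, 3.1]
grasp_force: 2.2
ee_pos: [605.8, -30.7, 7.3]
force: [-4.1, 1.0, 3.2]
grasp_force: 2.2
```

```bash
for i in 1 2 3 4; do python3 -m handwheel '[[[-1,0.25,0,0,0],[-1,0.5,0,0,0]]]' | grep -E "pos|force:" | tr '\n' ' '; echo; done; python3 g.py|tail -2
```

```text
ee_pos: [606.3, -30.8, 7.2] force: [-5.6, 1.1, 2.9] grasp_force: 2.0 
ee_pos: [606.7, -30.9, 7.3] force: [-0.9, 0.9, -1.4] grasp_force: 0.7 
ee_pos: [607.1, -31.0, 7.3] force: [-5.5, 0.5, 3.2] grasp_force: 2.4 
ee_pos: [607.4, -31.1, 7.3] force: [-6.1, 1.6, 5.0] grasp_force: 3.1 
front bottom 201 [ 44.3 -51.8] top 223 [ 45.8 -40.2]
tcp [22.1  1.8] -6.013237725437647 14.6667
```

```bash
for i in 1 2 3; do python3 -m handwheel '[[[-1,0.2,0,0,0],[-1,0.4,0,0,0],[-1,0.4,0,0,0]]]' | grep -E "pos|force:" | tr '\n' ' '; echo; done
```

```text
ee_pos: [607.5, -31.1, 7.3] force: [-6.1, 1.3, 5.6] grasp_force: 3.6 
ee_pos: [607.4, -31.1, 7.2] force: [-8.6, 1.3, 7.1] grasp_force: 4.4 
ee_pos: [607.5, -31.2, 7.3] force: [-10.7, 2.3, 8.3] grasp_force: 5.3
```

```bash
python3 -m handwheel '[[[-1,0.2,0,0,0],[-1,0.3,0,0,0],[-1,0.3,0,0,0],[-1,0.3,0,0,0],[-1,0.3,0,0,0],[-1,0.3,0,0,0],[-1,0.3,0,0,0],[-1,0.3,0,0,0],[-1,0.3,0,0,0]]]' | grep -E "pos|force:" | tr '\n' ' '; echo;  python3 -m handwheel '[[[-1,0,0,0,0],[-1,0.15,0,0,0],[-1,0.15,0,0,0],[-1,0.15,0,0,0],[-1,0.15,0,0,0],[-1,0.15,0,0,0],[-1,0.15,0,0,0]]]' | grep -E "pos|force:" | tr '\n' ' '; python3 g.py
```

```text
ee_pos: [607.5, -31.2, 7.3] force: [-11.8, 2.1, 9.2] grasp_force: 5.9 
ee_pos: [607.5, -31.2, 7.3] force: [-11.8, 2.0, 9.6] grasp_force: 6.2 stop row 210 [38.  -0.2] [46.2 -0.1]
front bottom 150 [ 76.6 -12.2] top 224 [45.7 -9.9]
front bottom 201 [ 44.5 -51.8] top 223 [ 46.1 -40.2]
tcp [22.3  1.8] -12.55585897432412 16.8
```

```bash
python3 -m handwheel '[[[-1,0.2,0,0,0],[-1,0.3,0,0,0],[-1,0.3,0,0,0],[-1,0.3,0,0,0],[-1,0.3,0,0,0],[-1,0.3,0,0,0],[-1,0.3,0,0,0],[-1,0.3,0,0,0],[-1,0.3,0,0,0],[-1,0.3,0,0,0]]]' | grep -E "pos|force:" | tr '\n' ' '
python3 -m handwheel '[[[-1,-2,0,0,0],[-1,-8,0,0,0],[-1,-15,0,0,0],[-1,-15,0,-40,0],[-1,-15,0,-80,0],[-1,-30,0,-120,-0.12],[-1,-60,0,-120,-0.24],[-1,-90,0,-120,-0.36],[-1,-90,0,-120,-0.48],[-1,-90,0,-120,-0.6],[-1,-90,0,-120,-0.72],[-1,-90,0,-120,-0.84],[-1,-90,0,-120,-0.96],[-1,-90,0,-120,-1.08],[-1,-90,0,-120,-1.2],[-1,-90,0,-120,-1.32],[-1,-90,0,-120,-1.44],[-1,-90,0,-120,-1.57],[-1,-90,0,-120,-1.57]]]'
python3 -m handwheel '[[[-0.3,0,0,0,-0.12],[-0.3,0,0,0,-0.24],[-0.3,0,0,0,-0.36],[-0.3,0,0,0,-0.48],[-0.3,0,0,0,-0.6],[-0.3,0,0,0,-0.72],[-0.3,0,0,0,-0.84],[-0.3,0,0,0,-0.96],[-0.3,0,0,0,-1.08],[-0.3,0,0,0,-1.2],[-0.3,0,0,0,-1.32],[-0.3,0,0,0,-1.44],[-0.3,0,0,0,-1.57],[-0.3,0,0,0,-1.57],[-0.3,0,0,0,-1.57]]]'
python3 - <<'E'
from h import *
o=arm.get_obs();print(o["ee_pos"],o["joint_pos"],o["orientation"][:,0],o["finger_gap"])
c=arm.capture("top")
for b in blobs(c["pixels"],(45,90,30),(80,255,255)):
    if 220<b[1][0]<350 and 190<b[1][1]<270:print(b[0],b[1],onz(ray(c,b[1]),70))
for b in blobs(c["pixels"],*RED):
    if 280<b[1][0]<310:print("red",b)
c=arm.capture("side")
for b in blobs(c["pixels"],(45,90,30),(80,255,255)):
    if 240<b[1][0]<370 and 190<b[1][1]<270:print(b[0],b[1],onz(ray(c,b[1]),63))
for b in blobs(c["pixels"],*RED):
    if b[0]<200:print("red",b)
E
```

```text
ee_pos: [607.5, -31.2, 7.3] force: [-13.8, 2.5, 11.4] grasp_force: 6.9 time_s: 19.22
ee_pos: [521.8, -11.6, 127.2]
orientation: [[0.218, 0.976, 0.001], [0.976, -0.218, -0.0], [-0.0, 0.001, -1.0]]
force: [1.0, 0.1, 0.6]
finger_gap: 0.5
grasp_force: 0.0
time_s: 20.47
ee_pos: [521.9, -11.6, 127.3]
orientation: [[-0.973, 0.231, 0.0], [0.231, 0.973, -0.0], [-0.0, 0.0, -1.0]]
force: [-0.1, 0.1, 0.1]
finger_gap: 30.4
grasp_force: 0.0
[521.85919291 -11.59497375 127.26826276] [ 0.68788895  0.19654721 -0.82803042  1.81606864  0.15538816  1.19538863
  1.14989135] [-9.72944735e-01  2.31037544e-01 -4.43093889e-04] 30.44687627964265
21 [303.5 236.9] [458.7047432  -59.87051375  70.        ]
red (np.int32(55), array([295.5, 171.7]), array([292, 168,   8,   8], dtype=int32))
53 [329.5 212.5] [458.67555773 -60.02324832  63.        ]
59 [296.7 250. ] [495.96395262  85.59579772  63.        ]
red (np.int32(30), array([261.8, 203.4]), array([258, 201,   8,   6], dtype=int32))
```

The fence was pressed at about 14 N total, roughly 5 N of it sliding friction, and the stop did not move. The tool is now half-turned so the last joint has room to turn each lever. Next I go over the right knob.

```bash
python3 -m handwheel '[[[0.05,49,-62,0,0.12],[0.05,49,-62,0,0.12],[0.05,49,-62,30,0.12],[0.05,49,-62,50,0.12],[0.05,49,-62,70,0.12],[0.05,49,-62,90,0.12],[0.05,49,-62,107,0.12],[0.05,49,-62,107,0.12],[0.05,49,-62,107,0.12],[0.05,49,-62,107,0.12]]]' 20
python3 -m handwheel '[[[-1,0,0,0,0],[-1,0,0,0,0],[-1,0,0,0,0],[-1,0,0,0,0],[-1,0,0,0,0],[-1,0,0,0,0],[-1,0,0,0,0],[-1,0,0,0,0]]]' 20
```

```text
time_s: 21.4
ee_pos: [460.8, -60.8, 21.2]
orientation: [[-0.94, 0.341, 0.001], [0.341, 0.94, 0.0], [-0.001, 0.0, -1.0]]
force: [0.1, -0.5, 0.3]
finger_gap: 45.8
grasp_force: 0.0
time_s: 22.07
ee_pos: [460.0, -61.2, 20.3]
orientation: [[-0.94, 0.34, -0.0], [0.34, 0.94, -0.0], [0.0, -0.0, -1.0]]
force: [-0.4, -1.4, 1.8]
finger_gap: 14.8
grasp_force: 20.0
```

```bash
python3 -m handwheel '[[[-1,-0.3,6.5,0.2,0.1],[-1,-1.3,12.9,0.3,0.2],[-1,-2.9,19.2,0.5,0.3],[-1,-5.1,25.3,0.6,0.4],[-1,-8,31.2,0.8,0.5],[-1,-11.4,36.7,1,0.6],[-1,-15.3,41.9,1.1,0.7],[-1,-15.3,41.9,1.1,0.7]]]'
```

```text
time_s: 22.73
ee_pos: [488.5, -25.9, 19.0]
orientation: [[-0.497, 0.868, -0.002], [0.868, 0.497, 0.0], [0.001, -0.001, -1.0]]
force: [-4.8, 0.2, 3.5]
finger_gap: 15.3
grasp_force: 20.0
```

```bash
python3 -m handwheel '[[[-1,-0.3,6.5,0.2,0.1],[-1,-1.3,12.9,0.3,0.2],[-1,-2.9,19.2,0.5,0.3],[-1,-5.1,25.3,0.6,0.4],[-1,-8,31.2,0.8,0.5],[-1,-11.4,36.7,1,0.6],[-1,-15.3,41.9,1.1,0.7],[-1,-18.3,45.5,1.2,0.77],[-1,-18.3,45.5,1.2,0.77],[-1,-18.3,45.5,1.2,0.77]]]'
```

```text
time_s: 23.57
ee_pos: [536.9, -18.8, 18.2]
orientation: [[0.24, 0.971, -0.001], [0.971, -0.24, 0.001], [0.001, -0.001, -1.0]]
force: [-4.9, 2.8, 7.2]
finger_gap: 15.4
grasp_force: 20.0
```

Right lever is at about 1.59 rad. I'll release, lift, and go to the left knob.

```bash
python3 -m handwheel '[[[0.05,0,0,0,0],[0.05,0,0,0,0],[0.05,0,0,0,0],[0.05,0,0,0,0],[0.05,0,0,-30,0],[0.05,0,0,-60,0],[0.05,40,-28,-60,-0.12],[0.05,70,-50,-60,-0.24],[0.05,89,-63,-60,-0.36],[0.05,89,-63,-60,-0.48],[0.05,89,-63,-60,-0.6],[0.05,89,-63,-60,-0.72],[0.05,89,-63,-60,-0.84],[0.05,89,-63,-60,-0.96],[0.05,89,-63,-60,-1.08],[0.05,89,-63,-60,-1.2],[0.05,89,-63,-60,-1.32],[0.05,89,-63,-60,-1.32],[0.05,89,-63,-60,-1.32]]]'
python3 - <<'E'
from h import *
o=arm.get_obs();print(o["ee_pos"],o["orientation"][:,0],o["joint_pos"])
c=arm.capture("side")
for b in blobs(c["pixels"],(45,90,30),(80,255,255)):
    if 220<b[1][0]<370 and 170<b[1][1]<270:print(b[0],b[1],onz(ray(c,b[1]),63))
c=arm.capture("top")
for b in blobs(c["pixels"],(45,90,30),(80,255,255)):
    if 220<b[1][0]<350 and 170<b[1][1]<270:print(b[0],b[1],onz(ray(c,b[1]),70))
E
```

```text
time_s: 25.15
ee_pos: [498.0, 81.7, 77.9]
orientation: [[-0.877, 0.48, 0.0], [0.48, 0.877, 0.0], [0.0, 0.0, -1.0]]
force: [-0.3, -0.5, -0.3]
finger_gap: 45.9
grasp_force: 0.0
[497.96119894  81.68739345  77.92350938] [-8.77344994e-01  4.79860144e-01  5.35256793e-05] [ 0.49419396  0.21058343 -0.81589732  1.910927    0.17227718  1.09127748
  0.67966151]
9 [298.2 221.4] [526.16770554  -1.40386442  63.        ]
58 [296.6 249.9] [496.3123963   85.40088296  63.        ]
22 [287.  209.3] [535.02178341 -15.69443132  70.        ]
```

```bash
python3 -m handwheel '[[[0.05,1,1,20,0],[0.05,1,1,40,0],[0.05,1,1,58,0],[0.05,1,1,58,0],[0.05,1,1,58,0],[-1,1,1,58,0],[-1,1,1,58,0],[-1,1,1,58,0],[-1,1,1,58,0],[-1,1,1,58,0],[-1,1,1,58,0],[-1,1,1,58,0],[-1,1,1,58,0],[-1,1,1,58,0]]]' 20
python3 -m handwheel '[[[-1,-0.3,6.5,0.2,0.1],[-1,-1.3,12.9,0.3,0.2],[-1,-2.9,19.2,0.5,0.3],[-1,-5.1,25.3,0.6,0.4],[-1,-8,31.2,0.8,0.5],[-1,-11.4,36.7,1,0.6],[-1,-15.3,41.9,1.1,0.7],[-1,-15.3,41.9,1.1,0.7]]]'
```

```text
time_s: 26.42
ee_pos: [497.9, 83.6, 20.2]
orientation: [[-0.879, 0.476, 0.001], [0.476, 0.879, 0.0], [-0.0, 0.001, -1.0]]
force: [0.8, 2.2, 0.7]
finger_gap: 15.5
grasp_force: 20.0
time_s: 27.08
ee_pos: [530.6, 113.7, 18.9]
orientation: [[-0.36, 0.933, -0.001], [0.933, 0.36, 0.0], [0.001, -0.001, -1.0]]
force: [-2.4, 1.6, 5.5]
finger_gap: 15.1
grasp_force: 20.0
```

```bash
python3 -m handwheel '[[[-1,-0.3,6.5,0.2,0.1],[-1,-1.3,12.9,0.3,0.2],[-1,-2.9,19.2,0.5,0.3],[-1,-5.1,25.3,0.6,0.4],[-1,-8,31.2,0.8,0.5],[-1,-11.4,36.7,1,0.6],[-1,-11.4,36.7,1,0.6],[-1,-11.4,36.7,1,0.6],[-1,-11.4,36.7,1,0.6]]]'
```

```text
time_s: 27.83
ee_pos: [569.1, 116.7, 18.5]
orientation: [[0.224, 0.975, -0.0], [0.975, -0.224, 0.001], [0.001, -0.0, -1.0]]
force: [-2.7, 3.5, 8.2]
finger_gap: 15.4
grasp_force: 20.0
```

```bash
python3 -m handwheel '[[[0.05,0,0,0,0],[0.05,0,0,0,0],[0.05,0,0,0,0],[0.05,0,0,0,0],[0.05,0,0,-30,0],[0.05,0,0,-60,0],[0.05,0,0,-100,0],[0.05,0,0,-140,0],[0.05,0,-20,-180,0],[0.05,40,-40,-220,0],[0.05,80,-60,-220,0],[0.05,120,-60,-220,0],[0.05,160,-60,-220,0],[0.05,200,-60,-220,0],[0.05,200,-60,-220,0],[0.05,200,-60,-220,0],[0.05,200,-60,-220,0]]]'
python3 - <<'E'
from h import *
S=arm.capture("side");T=arm.capture("top")
for n,c,z in(("side",S,63),("top",T,70)):
    for b in blobs(c["pixels"],(45,90,30),(80,255,255)):
        if 210<b[1][0]<370 and 170<b[1][1]<270:print(n,b[0],b[1],onz(ray(c,b[1]),z))
    for b in blobs(c["pixels"],*RED):
        if b[0]<200:print("red",b)
a=cv2.resize(S["pixels"][140:300,190:390],(800,640),interpolation=2)[20:620]
d=cv2.resize(T["pixels"][130:270,220:360],(600,600),interpolation=2)
im=np.hstack([cv2.resize(a,(400,300)),cv2.resize(d,(400,400))[50:350]])
cv2.imwrite("pics/fin.png",cv2.resize(im,(800,300))[:,:,::-1])
E
```

```text
time_s: 29.25
ee_pos: [555.2, 324.5, 237.1]
orientation: [[0.222, 0.975, -0.001], [0.975, -0.222, -0.0], [-0.001, -0.001, -1.0]]
force: [0.1, 0.0, 0.4]
finger_gap: 45.8
grasp_force: 0.0
side 63 [297.7 216.1] [534.04479364 -17.75516309  63.        ]
red (np.int32(30), array([261.8, 203.4]), array([258, 201,   8,   6], dtype=int32))
top 29 [237.6 198.7] [566.96244589 119.60042989  70.        ]
top 21 [287.  209.4] [534.74552759 -15.69305563  70.        ]
red (np.int32(47), array([295.8, 171.7]), array([292, 168,   8,   8], dtype=int32))
red (np.int32(12), array([636.1, 258.1]), array([633, 257,   7,   3], dtype=int32))
```

View pics/fin.png

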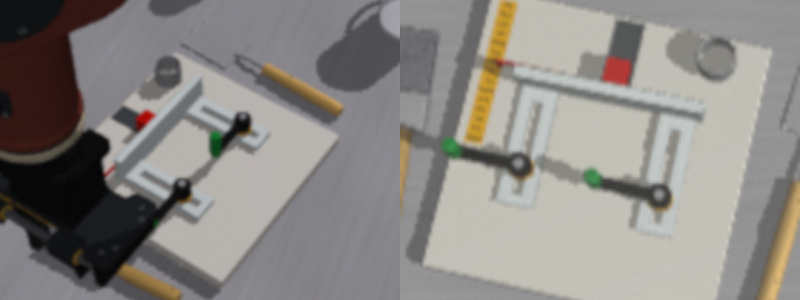

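The final picture shows both levers lying along board +y (knobs at (451,147) and (592,178) in the top-view half). The fence wall is against the red stop at (617,75), and the arm is clear. I'm handing it in.

```bash
python3 -c "
from bench import arm
print(arm.job_done())"
```

```text
the job is handed in; nothing more can be done
None
```

I pressed the fence against the red stop without moving the stop, turned both clamp levers to about 1.6 rad and handed the job in; no verdict came back, and the press on the stop (about 5–7 N) and the clamps' tightness are estimates from wrist force and camera views.

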